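Put the forming tools back in their holders

TASK

The forming is done: put the five loose tools back in their plain wooden holders. Stand the two turned wooden formers upright, each down in the well of the stand that is made for its size (barrel-shaped one in the wide well, small tapered one in the narrow well), lay each bamboo brush flat in the channel of its own length in the brush tray (longer brush in the long channel, shorter in the short one), and lay the wooden rib flat in the pocket of the small tray. Leave the stack of test tiles that lies among them where it is.

Things in the scene. Friction and masses are not known exactly. Their poses are not given: they have to be found in the camera images.
- small_former: Small turned wooden former, a plain slightly tapered plug: 40 mm across its foot, widening to 47 mm at the top, 52 mm high. Stands upright on the bench. Origin: centre of the foot, z up.
- barrel_former: Larger turned wooden former, barrel-shaped: 48 mm across foot and top, 56 mm at 14 mm up, 63 mm at the belly (about 34 mm up), 68 mm high. Stands upright. Origin: centre of the foot, z up.
- long_brush: Longer bamboo brush lying flat, 124 mm long, handle 13 mm wide and high. Origin: under the middle of its length; long axis y, the dark hairs at -y (last 27 mm, no hold there), centre of mass about y = +13 mm. Take it across the handle (along its x). Which end lies where in the channel does not matter.
- short_brush: Shorter bamboo brush lying flat, 74 mm long, handle 10 mm wide and 10 mm high. Origin: under the middle of its length; long axis y, hairs at -y (the last 16 mm, soft, no hold), centre of mass about y = +8 mm. Take it across the handle (along its x). Which end lies where does not matter.
- rib: Flat wooden kidney rib (smoothing tool), 58 mm long, 25 mm wide, 5 mm thick, lying flat. Origin: under its centre; long axis y, width along x.
- former_stand: Fixed block of plain wood, 88 x 146 x 20 mm, with two round wells 14 mm deep (floors 6 mm above the bench), rims chamfered 2 mm. Wide well: 68 mm diameter, centre at x = 0, y = -31.5 mm. Narrow well: 54 mm diameter, centre at x = 0, y = +38.5 mm; the barrel former does not seat in it. Origin: centre of its underside, long axis y, z up.
- brush_tray: Fixed tray of plain wood, 88 x 150 mm, floor 4 mm above the bench, walls 13 mm high, two channels 30 mm wide along its y. Long channel: centre line x = -22 mm, 138 mm long. Short channel: centre line x = +22 mm, 88 mm long. Both centred at y = 0; within 27 mm of y = 0 the tray has no walls, so that fingers can go down beside a brush. Origin: centre of its underside, z up.
- rib_tray_wood: Fixed small tray of plain wood, 60 x 90 mm, with one felt-lined pocket 42 mm wide (x) and 76 mm long (y), floor 4 mm above the bench, corner walls 10 mm high; for 26 mm either side of y = 0 it has no side walls, so that fingers can go down beside the rib. Origin: centre of its underside, long axis y, z up.
- tiles: Bystander: small stack of fired test tiles, 47 x 65 x 28 mm, lying among the tools; not to be moved. Origin: centre of the underside, long axis y.

How it is judged (in metres and radians):
At the end, for the whole second after the job is handed in: Both formers upright on the floors of their own wells, both brushes and the rib flat on the floors of their own channel or pocket and along it, either end first, within 10 to 13 mm of its centre, tilted under 0.12 rad, released and at rest; tiles within 20 mm of their start (x of small_former in the frame of former_stand between -0.01 and 0.01 m and y of small_former in the frame of former_stand between 0.0285 and 0.0485 m and z of small_former in the frame of former_stand between 0.002 and 0.01 m and angle between each of small_former, barrel_former, long_brush, short_brush, rib's own z axis and vertical below 0.12 rad and linear speed of each of small_former, barrel_former, long_brush, short_brush, rib below 0.02 m/s and angular speed of each of small_former, barrel_former, long_brush, short_brush, rib below 0.2 rad/s and x of barrel_former in the frame of former_stand between -0.012 and 0.012 m and y of barrel_former in the frame of former_stand between -0.0435 and -0.0195 m and z of barrel_former in the frame of former_stand between 0.002 and 0.01 m and x of long_brush in the frame of brush_tray between -0.033 and -0.011 m and y of long_brush in the frame of brush_tray between -0.013 and 0.013 m and z of long_brush in the frame of brush_tray between 0.001 and 0.008 m and angle between the y axis of long_brush and the y axis of brush_tray, either way round below 0.25 rad and x of short_brush in the frame of brush_tray between 0.009 and 0.035 m and y of short_brush in the frame of brush_tray between -0.013 and 0.013 m and z of short_brush in the frame of brush_tray between 0.001 and 0.008 m and angle between the y axis of short_brush and the y axis of brush_tray, either way round below 0.35 rad and x of rib in the frame of rib_tray_wood between -0.012 and 0.012 m and y of rib in the frame of rib_tray_wood between -0.013 and 0.013 m and z of rib in the frame of rib_tray_wood between 0.001 and 0.008 m and angle between the y axis of rib and the y axis of rib_tray_wood, either way round below 0.4 rad and distance of tiles from where it was at the start of the episode below 0.02 m); the robot touches nothing.
It fails at once if the stack of test tiles is moved more than 20 mm (distance of tiles from where it was at the start of the episode above 0.02 m).
It also fails if it takes over 112 s, if anything falls off the work surface, if the arm or the gripper's body presses on something with over 40 N, if the wrist force passes 120 N, or if a joint passes its speed limit or range.

ROBOT

A 6-joint arm with a two-finger parallel gripper is mounted at the origin on the work surface; the furniture and walls round the work are solid. World frame = base frame: x ahead of the robot, y to its left, z up, the work surface at z = 0. Lengths are in mm, angles in rad, forces in N, time in s.
With the tool pointing down it reaches from about 400 to 925 mm from the base axis. Payload 12.5 kg.
Tool frame: the origin (TCP) lies between the finger pads; the fingertips stand 19 mm ahead of it and the grasp point (between the pads) is the TCP (env.tips_ahead is the distance from the TCP to the fingertips, in mm); z points along the fingers, y is the line along which they close (so a half turn about z gives the same grasp; the last joint's range is limited). The gripper opens to 95 mm and grips with 3 to 60 N. Pads are 20 mm wide; open, the fingers measure 119 mm over their backs; the gripper's body (75 mm by 180 mm) begins 59 mm behind the grasp point.
Start: joints at [-1.278, 0.491, 1.559, -0, 1.092, -0.106], TCP at [242.719, -575.962, 233.661] pointing down, gripper open.
Joint ranges: [-3.1, 3.1], [-0.84, 2.19], [0.05, 2.79], [-1.13, 4.28], [0.06, 2.93], [-2.69, 2.69]. Speed limits (rad/s): [2.22, 2.22, 2.79, 3.14, 3.14, 3.14].

INTERFACE

Orientations are given as [roll, pitch, yaw] about the fixed x, y, z axes, in that order (R = Rz(yaw) Ry(pitch) Rx(roll)).
In Python, from cell import env gives the robot as it stands.
- The arm moves only by the shell command python3 -m crank 'ROWS'. ROWS is JSON, a list of rows, each a list of 5 numbers: the shift along the tool's x, y, z in mm, then the turn about the tool's z in degrees, then the finger opening in mm, from 0 to 95.1. In form: [[dx, dy, dz, yaw, grip], ...]. A call has 1 to 10 rows; each row is the pose to reach, as a shift and turn from the pose commanded when the call began, along the tool's axes at that moment; what a row does not reach only later rows make up. A row lasts 1/12 s, in which the tool goes at most 41.7 mm and 7.16 degrees, less where a joint would pass 70% of its speed; a pose out of reach is approached as far as the arm can. A call with a gripper value outside its range is refused whole. The fingers move at their own pace and stop on an object; the grip force is fixed at half the most. Time passes only in rows, so rows that repeat a pose let the fingers close. It gives the time, the measured TCP pose, the force, the opening and the grip force at its end, in the units of the state.
- env.state(): the state, without advancing time (a new reading comes with each control period).
- env.read_camera(name): name is "scene" or "side" or "wrist"; returns a dict with "img" (420x560x3 uint8, blue, green, red), "K" (3x3 intrinsics, pixels), "pose" (4x4, takes a point from camera to world coordinates). Camera axes: x right, y down, z forward; pixel columns grow to the right and rows downward; lengths in mm; the calibration is good to about 2 mm. A picture is of the moment at which its call begins. There is no depth.
- env.job_done(): hands the job in; it is judged then, once.
The state is a dict: "t": time; "joints": joint angles; "qvel": joint speeds; "tau": joint torques, N m; "eef_pos": TCP position; "tcp_rot": TCP orientation; "ft_force": force on the tool from outside, world axes, zero at the start; "moment": the same for the moment, N m; "opening": opening from 0.0 (shut) to 1.0 (fully open); "grip_force": force on a finger pad.
Only numpy, scipy, OpenCV 4.12 (cv2) and the standard library are available. Lean on these libraries where they do the work, as an engineer would, in place of code of your own. Each camera call takes 0.05 s, during which the arm holds its last target. There are 200 camera calls.

## Working session

There is one attempt and no reset: what is moved stays moved. The work goes in short steps, Python scripts to look and compute and a shell command to move; the robot and the scene stay as the last step left them, time stands still between calls to the robot, and variables do not carry over. Pictures are saved under pics/ and viewed, at most 14 in all, crops included, and the job is handed in when it is done.

```bash
ls; mkdir -p pics; python3 - <<'E'
from cell import env
import cv2,numpy as np
s=env.state();print(s)
for n in("scene","side","wrist"):
    r=env.read_camera(n);cv2.imwrite(f"pics/{n}0.png",r["img"]);print(n,r["K"].tolist(),np.round(r["pose"],3).tolist())
E
```

```text
pics
{'t': 0.0, 'joints': array([-1.27760911e+00,  4.91561732e-01,  1.55943831e+00, -1.59012338e-05,
        1.09173477e+00, -1.05626949e-01]), 'qvel': array([ 9.06791133e-04,  1.05661046e-03,  6.34804697e-04,  8.62172979e-04,
       -5.98948906e-05, -2.11801718e-03]), 'tau': array([ 6.72186070e-04, -6.12644434e+01, -2.58184505e+01,  6.93126116e-02,
        4.82182286e-02, -9.44367912e-05]), 'eef_pos': array([ 242.63988785, -575.73223715,  233.0642345 ]), 'tcp_rot': array([-3.14045538e+00, -1.06393536e-04,  3.98821439e-01]), 'ft_force': array([ 0.36431507,  0.25656764, -0.14448341]), 'moment': array([0.01881675, 0.01595242, 0.00220582]), 'grip_force': 0.0, 'opening': 0.9978840378248693}
scene [[406.89571400408414, 0.0, 276.27307715814464], [0.0, 406.89571400408414, 208.1827675125872], [0.0, 0.0, 1.0]] [[-0.515, -0.41, 0.753, -432.278], [-0.857, 0.239, -0.456, 491.775], [0.007, -0.88, -0.474, 555.405], [0.0, 0.0, 0.0, 1.0]]
side [[494.141373618975, 0.0, 281.20282334820274], [0.0, 494.141373618975, 207.12507001075815], [0.0, 0.0, 1.0]] [[0.929, 0.278, -0.245, 779.799], [0.37, -0.697, 0.614, -948.532], [0.0, -0.661, -0.75, 1191.908], [0.0, 0.0, 0.0, 1.0]]
wrist [[313.2269233944854, 0.0, 284.97994935424856], [0.0, 313.2269233944854, 208.30689549540818], [0.0, 0.0, 1.0]] [[0.387, -0.891, -0.237, 308.716], [-0.922, -0.374, -0.099, -548.487], [-0.0, 0.257, -0.966, 385.469], [0.0, 0.0, 0.0, 1.0]]
```

View pics/scene0.png

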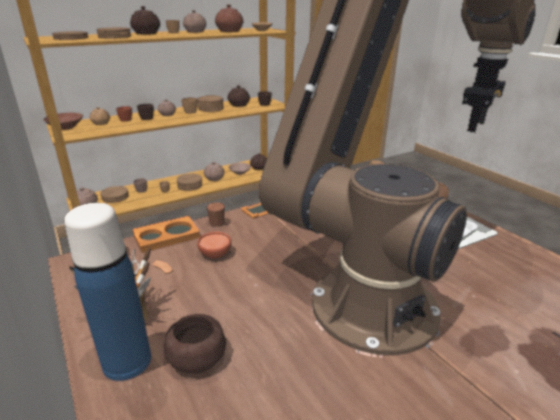

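View pics/side0.png

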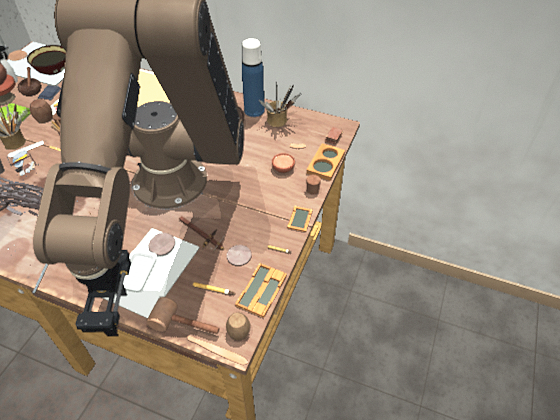

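Side view shows the stand (325,160), rib (298,146), tiles (333,135), small former (313,185), rib tray (300,219), short brush (278,249), brush tray (262,290), long brush (213,290) and barrel (237,325). I'll enlarge it.

```bash
python3 - <<'E'
import cv2
i=cv2.imread("pics/side0.png")
def crop(x0,y0,w,h,k,n):
    c=cv2.resize(i[y0:y0+h,x0:x0+w],None,fx=k,fy=k,interpolation=cv2.INTER_CUBIC)
    for x in range((x0+9)//10*10,x0+w,10):
        cv2.putText(c,str(x),(int((x-x0+.5)*k)-9,9),0,.32,(255,255,255),1); cv2.line(c,(int((x-x0+.5)*k),10),(int((x-x0+.5)*k),16),(255,255,255),1)
    for y in range((y0+9)//10*10,y0+h,10):
        cv2.putText(c,str(y),(0,int((y-y0+.5)*k)+4),0,.32,(255,255,255),1); cv2.line(c,(22,int((y-y0+.5)*k)),(28,int((y-y0+.5)*k)),(255,255,255),1)
    cv2.imwrite(n,c)
crop(265,120,90,75,8,"pics/ca.png")
crop(185,205,132,145,6,"pics/cb.png") if 0 else crop(185,205,132,100,6,"pics/cb.png")
E
```

```text
(no output)
```

View pics/ca.png

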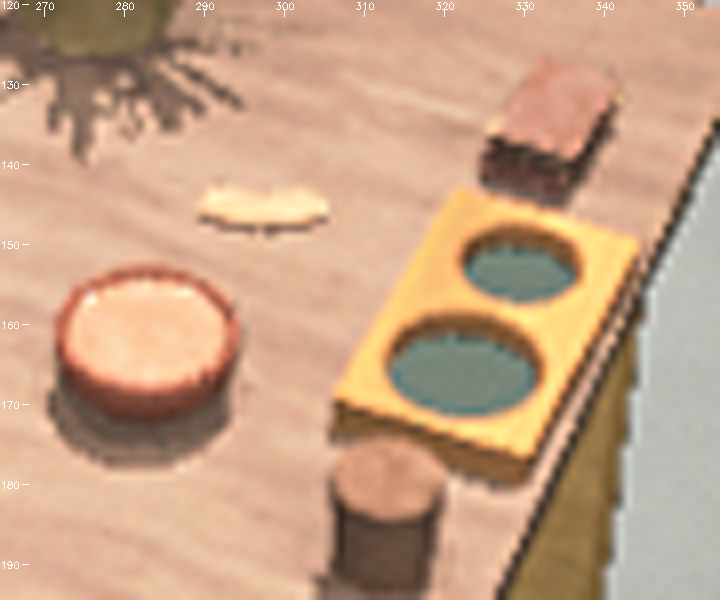

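View pics/cb.png

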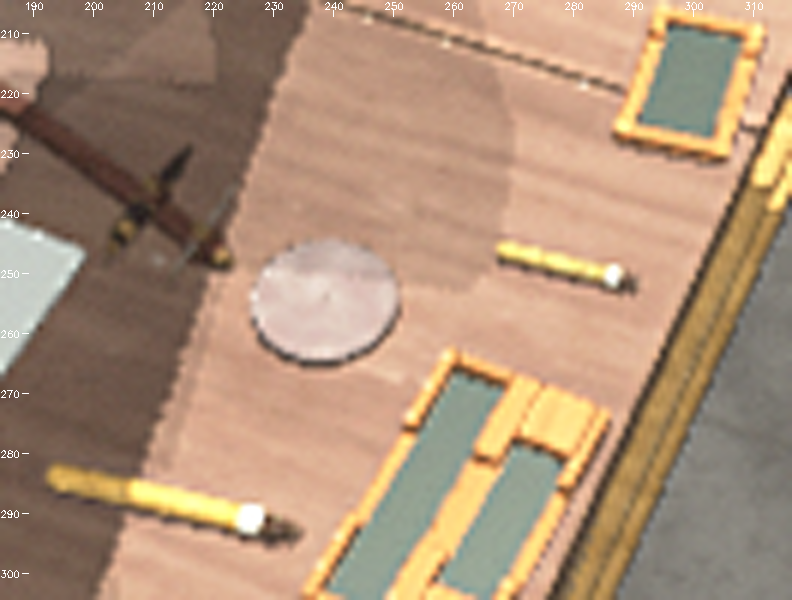

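```bash
cat > h.py <<'E'
from cell import env
import cv2,numpy as np
def ray(r,u,v,z):
    d=r["pose"][:3,:3]@np.linalg.solve(r["K"],[u,v,1]);o=r["pose"][:3,3]
    return (o+d*(z-o[2])/d[2])[:2]
def snap(n,f,box=None,k=1):
    r=env.read_camera(n);i=r["img"]
    if box: x,y,w,h=box;i=i[y:y+h,x:x+w]
    cv2.imwrite("pics/"+f,cv2.resize(i,None,fx=k,fy=k,interpolation=cv2.INTER_CUBIC));np.savez("pics/"+f+".npz",K=r["K"],pose=r["pose"]);return r
def pts(f,L):
    r=np.load("pics/"+f+".npz")
    for n,u,v,z in L: print(n,np.round(ray(r,u,v,z),1))
def rows(x,y,yaw=None,z=None):
    "dx,dy,dz,yaw in tool axes from the present pose to a world target (yaw = world angle of tool x axis, deg)"
    from scipy.spatial.transform import Rotation as R
    s=env.state();M=R.from_euler("xyz",s["tcp_rot"]).as_matrix();p=s["eef_pos"]
    d=M.T@(np.array([x,y,p[2] if z is None else z])-p)
    cur=np.degrees(np.arctan2(M[1,0],M[0,0]))
    t=0 if yaw is None else -((yaw-cur+90)%180-90)
    print("rows",np.round(d,1),round(t,1),"cur",np.round(p,1),round(cur,1),"j6",round(np.degrees(s["joints"][5]),1))
E
python3 - <<'E'
from h import *
r=snap("side","side1.png")
pts("side1.png",[("rib0",289.3,144,5),("rib1",305.5,145,5),("narrow",329.5,152.2,20),("wide",322.3,165,20),
("st",322,143,20),("st",344,150,20),("st",330.5,176.5,20),("st",306.5,169,20),
("ti",332.5,127,28),("ti",341,132,28),("ti",335.5,139,28),("ti",325,136,28),("small",312.7,179.5,52),
("rt",293.5,205.5,14),("rt",312,209,14),("rt",305,230,14),("rt",287,226,14),
("sb butt",267.3,245.5,6),("sb tip",290,252,4),("lb butt",193,283.5,7),("lb tip",234.5,293.5,5),("barrel",237,318,68),("btray",262,290,14)])
E
```

```text
rib0 [307.3 316.9]
rib1 [363.5 333.5]
narrow [459.7 312.8]
wide [456.9 242.1]
st [419.8 349.2]
st [503.6 342.7]
st [500.1 199.6]
st [413.4 203.6]
ti [429.8 438.4]
ti [467.1 422.9]
ti [460.2 378.6]
ti [420.2 380.3]
small [458.5 133.8]
rt [429.4  37.4]
rt [489.1  45.3]
rt [497.6 -43.1]
rt [440.8 -48.8]
sb butt [ 411.  -134.7]
sb tip [ 482.3 -130.6]
lb butt [ 268.9 -335.8]
lb tip [ 390.6 -321. ]
barrel [ 447.8 -416.8]
btray [ 459.5 -287.4]
```

```bash
python3 -m crank '[[0,0,-41,0,95],[0,0,-82,0,95],[0,0,-110,0,95],[0,0,-110,0,95]]'; python3 - <<'E'
from h import *
snap("wrist","w1.png");rows(300,-600)
E
```

```text
t: 0.53
eef_pos: [243.1, -577.1, 349.9]
tcp_rot: [3.132, 0.001, 0.399]
ft_force: [0.5, -1.0, 0.1]
opening: 1.001
grip_force: 0.0
rows [43.5 43.8  0.2] 0 cur [ 242.9 -576.5  346.6] 22.9 j6 -6.0
```

View pics/w1.png

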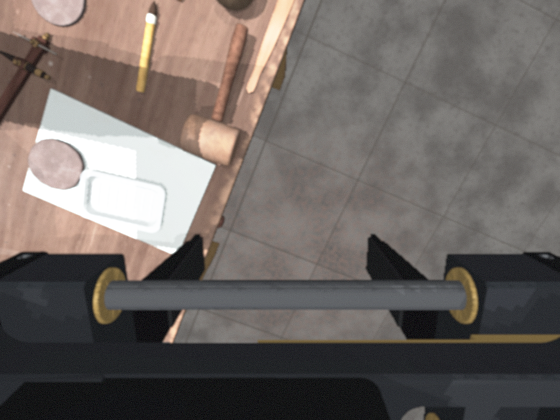

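Long brush is at (141,88)–(154,8), with a mallet and a tray beyond it. I'll move over the brush/tray area.

```bash
python3 -m crank '[[25,-17,0,-7,95],[50,-34,0,-14,95],[75,-50,10,-21,95],[100,-66,20,-28,95],[125,-83,30,-35,95],[150,-100,40,-42,95],[180,-119,50,-49,95],[210,-139,50,-56,95],[237,-157,50,-63,95],[237,-157,50,-67,95]]'; python3 -m crank '[[0,0,0,0,95],[0,0,0,0,95]]'; python3 - <<'E'
from h import *
snap("wrist","w2.png");rows(330,-328,7)
E
```

```text
t: 1.42
eef_pos: [401.8, -335.0, 292.3]
tcp_rot: [-3.14, -0.003, 1.578]
ft_force: [-0.5, -0.2, -0.7]
opening: 0.997
grip_force: 0.0
t: 1.58
eef_pos: [400.0, -339.0, 292.8]
tcp_rot: [-3.141, -0.001, 1.566]
ft_force: [-0.7, -0.8, 0.7]
opening: 1.003
grip_force: 0.0
rows [ 11.1 -69.8   0.1] 82.7 cur [ 399.8 -339.5  292.9] 89.7 j6 -47.2
```

View pics/w2.png

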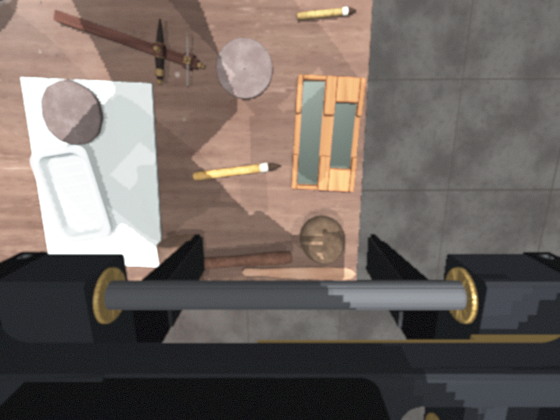

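Wrist view: tray corners (299,75),(364,79),(356,191),(292,188); long brush (194,177)–(280,166); short brush (298,16)–(355,11); barrel about (322,238).

```bash
python3 - <<'E'
from h import *
pts("w2.png",[("t1",299,75,15),("t2",364,79,15),("t3",356,191,15),("t4",292,188,15),("lb butt",194,177,8),("lb tip",280,166,6),("sb butt",298,16,6),("sb tip",355,11,5),("barrel belly",322.5,240,36)])
i=cv2.imread("pics/w2.png")[200:275,285:360];cv2.imwrite("pics/c2.png",cv2.resize(i,None,fx=6,fy=6,interpolation=cv2.INTER_CUBIC))
E
```

```text
t1 [ 417.9 -205.9]
t2 [ 501.2 -211.2]
t3 [ 498.5 -357.4]
t4 [ 408.9 -352.6]
lb butt [ 271.2 -337.4]
lb tip [ 392.3 -322.9]
sb butt [ 416.7 -136.2]
sb tip [ 487.7 -130.8]
barrel belly [ 450.8 -422.2]
```

View pics/c2.png

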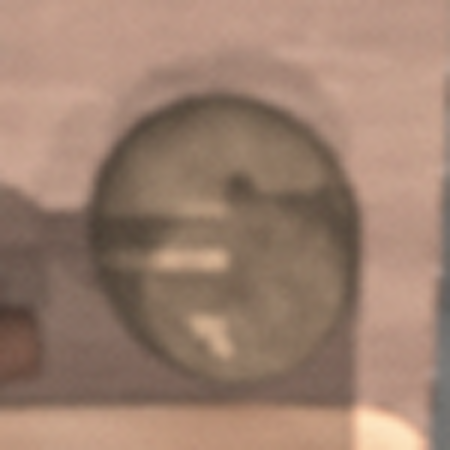

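```bash
python3 -m crank '[[1,-10,20,8,95],[2,-20,40,16,90],[3,-30,60,24,80],[4,-40,80,32,70],[5,-50,100,40,60],[6,-60,120,48,50],[8,-70,140,56,50],[8,-78,160,64,50],[8,-78,180,71,50],[8,-78,190,76,50]]'; python3 -m crank '[[0,0,0,3,50],[0,0,0,7,50],[0,0,0,7,50]]';python3 - <<'E'
from h import *
snap("wrist","w3.png");rows(322,-331.3,6.8,22)
E
```

```text
t: 2.47
eef_pos: [320.6, -331.3, 101.6]
tcp_rot: [-3.139, 0.001, 0.307]
ft_force: [-0.1, -0.1, 0.9]
opening: 0.529
grip_force: 0.0
t: 2.72
eef_pos: [321.5, -331.7, 103.1]
tcp_rot: [-3.141, 0.0, 0.189]
ft_force: [0.5, -0.5, -0.3]
opening: 0.526
grip_force: 0.0
rows [ 0.5 -0.2 81.3] 4.3 cur [ 321.6 -331.6  103.3] 11.1 j6 24.8
```

View pics/w3.png

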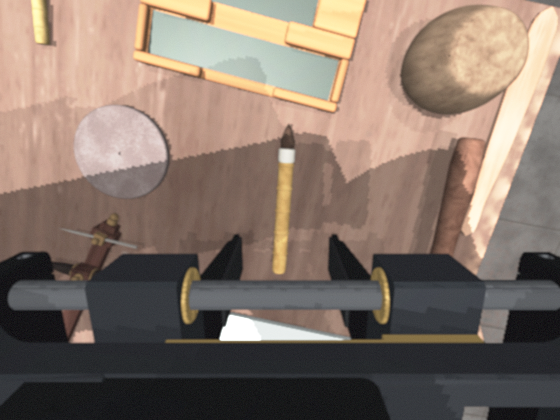

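Brush runs (280,273) to (288,128), centred between the fingers.

```bash
python3 - <<'E'
from h import *
pts("w3.png",[("butt",280,272,7),("tip",288,128,6),("tr",143,3,15),("tr",136,58,17),("tr",335,110,15),("tr",362,2,17)])
E
python3 -m crank '[[0,0,25,4,50],[0,0,50,4,50],[0,0,70,4,50],[0,0,81,4,50],[0,0,81,4,50],[0,0,81,4,5],[0,0,81,4,5],[0,0,81,4,5],[0,0,81,4,5],[0,0,81,4,5]]'
```

```text
butt [ 270.  -337.5]
tip [ 390.1 -321.5]
tr [ 452.3 -209.7]
tr [ 416.9 -208.2]
tr [ 409.1 -352.9]
tr [ 479.7 -354.7]
t: 3.6
eef_pos: [322.3, -331.3, 23.3]
tcp_rot: [3.14, -0.001, 0.126]
ft_force: [0.1, -0.2, 0.1]
opening: 0.232
grip_force: 0.0
```

```bash
python3 -m crank '[[0,0,0,0,5],[0,0,0,0,5],[0,0,0,0,5],[0,0,-20,0,5],[0,0,-50,0,5],[0,0,-80,0,5],[0,0,-80,0,5]]'; python3 - <<'E'
from h import *
rows(434,-290.8,87,27)
E
```

```text
t: 4.18
eef_pos: [323.2, -332.3, 106.7]
tcp_rot: [3.136, -0.003, 0.126]
ft_force: [0.2, 0.0, -0.8]
opening: 0.133
grip_force: 30.0
rows [114.9 -27.6  79.9] -79.8 cur [ 323.2 -332.3  106.7] 7.2 j6 28.8
```

```bash
python3 -m crank '[[12,-3,0,-7,5],[24,-6,0,-14,5],[36,-9,0,-21,5],[48,-12,0,-28,5],[60,-15,0,-35,5],[72,-18,0,-42,5],[84,-21,0,-49,5],[96,-24,0,-56,5],[108,-27,0,-63,5],[115,-29,0,-70,5]]'; python3 -m crank '[[0,0,0,-6,5],[0,0,0,-10,5],[0,0,0,-10,5],[0,0,0,-10,5]]'; python3 - <<'E'
from h import *
snap("wrist","w4.png");rows(434,-289,87,27)
E
```

```text
t: 5.02
eef_pos: [433.5, -287.3, 102.1]
tcp_rot: [-3.142, -0.0, 1.354]
ft_force: [-0.3, 0.3, 0.6]
opening: 0.137
grip_force: 30.0
t: 5.35
eef_pos: [432.5, -287.7, 102.2]
tcp_rot: [-3.141, -0.0, 1.52]
ft_force: [0.1, 0.1, -0.4]
opening: 0.136
grip_force: 30.0
rows [-1.2  1.6 75.3] 0.1 cur [ 432.5 -287.7  102.4] 87.1 j6 -38.0
```

View pics/w4.png

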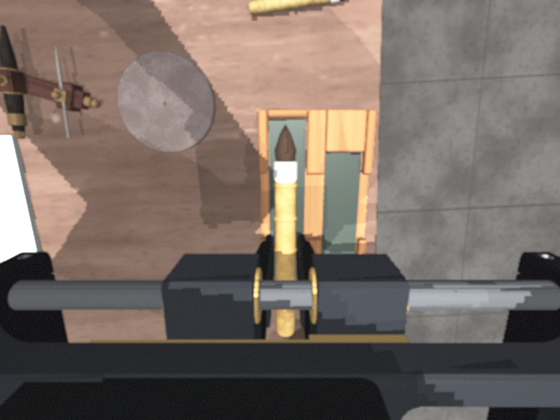

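```bash
python3 -m crank '[[-1,2,25,0,5],[-1,2,50,0,5],[-1,2,65,0,5],[-1,2,74,0,5],[-1,2,74,0,5],[-1,2,75,0,28],[-1,2,75,0,28],[-1,2,75,0,28],[-1,2,75,0,28],[-1,2,75,0,28]]'; python3 -m crank '[[0,0,-30,0,28],[0,0,-70,0,40],[0,0,-110,0,50],[0,0,-110,0,50],[0,0,-110,0,50]]';python3 - <<'E'
from h import *
snap("wrist","w5.png");rows(448,-133.5,4.4,60)
E
```

```text
t: 6.23
eef_pos: [434.7, -289.0, 28.1]
tcp_rot: [3.141, 0.001, 1.522]
ft_force: [-0.4, -0.4, 0.2]
opening: 0.292
grip_force: 0.0
t: 6.65
eef_pos: [435.2, -289.4, 140.0]
tcp_rot: [3.138, 0.003, 1.522]
ft_force: [-0.4, 0.3, -0.6]
opening: 0.502
grip_force: 0.0
rows [156.    5.8  78.2] 82.8 cur [ 434.6 -288.9  138.4] 87.2 j6 -38.1
```

View pics/w5.png

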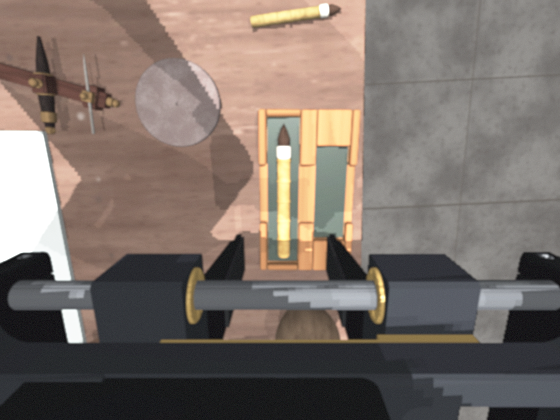

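Long brush is centred in its channel: (285,125)–(284,258) inside green 117–268. Short brush is at (252,21)–(340,10).

```bash
python3 - <<'E'
from h import *
pts("w5.png",[("sb butt",252,21,6),("sb tip",340,10,5),("T",260,110,17),("T",359,110,17),("T",261,269,17),("T",350,250,17),("lbt",285,125,9),("lbb",284,258,11)])
rows(448,-134,4.4,60)
E
```

```text
sb butt [ 416.1 -135.5]
sb tip [ 487.9 -130.8]
T [ 418.4 -205.3]
T [ 501.4 -209.5]
T [ 409.1 -350.7]
T [ 494.3 -335.5]
lbt [ 438.8 -218.6]
lbb [ 431.6 -343.1]
rows [155.5   5.8  78.2] 82.8 cur [ 434.6 -288.9  138.4] 87.2 j6 -38.1
```

```bash
python3 -m crank '[[16,0,0,7,50],[32,1,0,14,50],[48,2,0,21,50],[64,2,0,28,50],[80,3,10,35,50],[96,3,20,42,50],[112,4,30,49,50],[128,4,40,56,50],[144,4,50,63,50],[156,4,60,70,50]]'; python3 -m crank '[[0,0,0,7,50],[0,0,0,13,50],[0,0,0,13,50],[0,0,0,13,45]]'; python3 - <<'E'
from h import *
rows(446,-133.6,3.8,22)
E
```

```text
t: 7.53
eef_pos: [445.2, -131.9, 76.0]
tcp_rot: [-3.14, 0.002, 0.295]
ft_force: [1.0, -0.8, -0.3]
opening: 0.527
grip_force: 0.0
t: 7.87
eef_pos: [445.6, -133.1, 76.7]
tcp_rot: [-3.141, 0.002, 0.077]
ft_force: [-0.4, 0.3, -1.0]
opening: 0.497
grip_force: 0.0
rows [ 0.4  0.6 54.7] 0.6 cur [ 445.6 -133.1   76.7] 4.4 j6 60.8
```

```bash
python3 -m crank '[[0,1,30,0,45],[0,1,50,0,45],[0,1,55,0,45],[0,1,55,0,45],[0,1,55,0,0],[0,1,55,0,0],[0,1,55,0,0],[0,1,55,0,0],[0,1,55,0,0],[0,1,55,0,0]]'; python3 -m crank '[[0,0,0,0,0],[0,0,0,0,0],[0,0,0,0,0],[0,0,-30,0,0],[0,0,-70,0,0],[0,0,-70,0,0]]'; python3 - <<'E'
from h import *
rows(478.3,-288.8,87,40)
E
```

```text
t: 8.7
eef_pos: [446.3, -134.3, 23.0]
tcp_rot: [3.141, -0.001, 0.074]
ft_force: [0.9, 0.5, -0.2]
opening: 0.112
grip_force: 0.1
t: 9.2
eef_pos: [447.9, -135.0, 97.4]
tcp_rot: [3.138, -0.006, 0.074]
ft_force: [1.1, -0.4, 0.4]
opening: 0.095
grip_force: 30.0
rows [ 18.6 155.5  58. ] -82.8 cur [ 447.9 -135.    97.4] 4.2 j6 60.9
```

```bash
python3 -m crank '[[2,16,0,-7,0],[4,32,0,-14,0],[6,48,0,-21,0],[8,64,0,-28,0],[10,80,0,-35,0],[12,96,0,-42,0],[14,112,0,-49,0],[16,128,0,-56,0],[18,144,0,-63,0],[18,155,0,-70,0]]'; python3 -m crank '[[0,0,0,-7,0],[0,0,0,-13,0],[0,0,0,-13,0],[0,0,0,-13,0]]'; python3 - <<'E'
from h import *
rows(478.3,-288.8,87,27.5)
E
```

```text
t: 10.03
eef_pos: [475.9, -288.8, 92.3]
tcp_rot: [3.141, 0.0, 1.301]
ft_force: [-0.1, -0.1, -0.8]
opening: 0.097
grip_force: 30.0
t: 10.37
eef_pos: [475.5, -287.5, 92.4]
tcp_rot: [-3.141, -0.0, 1.519]
ft_force: [-0.5, -0.4, -0.2]
opening: 0.097
grip_force: 30.0
rows [-1.2  2.9 64.9] 0.0 cur [ 475.5 -287.5   92.4] 87.0 j6 -35.0
```

```bash
python3 -m crank '[[-1,3,25,0,0],[-1,3,45,0,0],[-1,3,60,0,0],[-1,3,64,0,0],[-1,3,64,0,0],[-1,3,65,0,24],[-1,3,65,0,24],[-1,3,65,0,24],[-1,3,65,0,24],[-1,3,65,0,24]]'; python3 -m crank '[[0,0,-30,0,24],[0,0,-70,0,40],[0,0,-110,0,70],[0,0,-110,0,90],[0,0,-110,0,95]]';python3 - <<'E'
from h import *
snap("wrist","w6.png");rows(450.8,-422,90,60)
E
```

```text
t: 11.2
eef_pos: [478.6, -288.8, 28.0]
tcp_rot: [3.141, 0.0, 1.522]
ft_force: [-0.1, 0.5, -0.5]
opening: 0.251
grip_force: 0.0
t: 11.62
eef_pos: [479.2, -289.1, 139.9]
tcp_rot: [3.138, 0.003, 1.522]
ft_force: [0.2, -1.1, 0.6]
opening: 0.476
grip_force: 0.0
rows [-134.5  -21.3   78.4] -2.8 cur [ 478.5 -288.6  138.3] 87.2 j6 -35.1
```

View pics/w6.png

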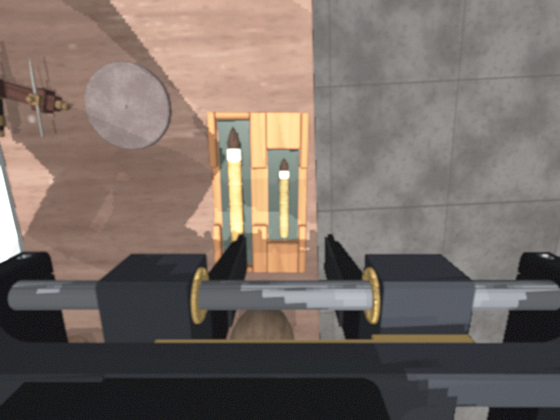

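Short brush also lies in its channel, (285,160)–(284,239). On to the barrel.

```bash
python3 -m crank '[[-35,-5,0,5,95],[-70,-10,0,10,95],[-105,-16,0,17,95],[-134,-21,0,17,95],[-134,-21,0,17,95],[-134,-21,0,17,95]]';python3 - <<'E'
from h import *
pts("w6.png",[("sbt",285,160,9),("sbb",284,239,10)])
snap("wrist","w7.png");rows(450.8,-422,70,42)
E
```

```text
t: 12.17
eef_pos: [450.0, -422.2, 135.7]
tcp_rot: [-3.139, -0.001, 1.224]
ft_force: [-0.6, 0.5, -0.3]
opening: 0.938
grip_force: 0.0
sbt [ 481.2 -248.6]
sbb [ 476.5 -323.6]
rows [-0.9  1.  94. ] 0.2 cur [ 450.3 -421.1  136. ] 70.2 j6 -29.4
```

View pics/w7.png

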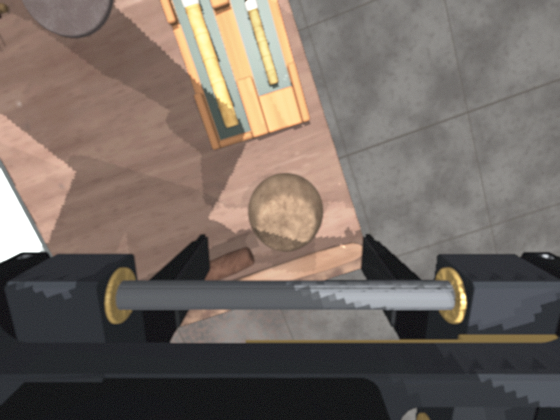

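Barrel outline spans x 248–323, y 173–250.

```bash
python3 - <<'E'
from h import *
pts("w7.png",[("b34",285.5,211.5,34),("b50",285.5,211.5,50),("L",248,211,36),("R",323,211,36),("T",285,173,36),("B",285,250,36)])
E
```

```text
b34 [ 450.3 -421.1]
b50 [ 451.8 -417. ]
L [ 421.2 -409.5]
R [ 480.  -430.9]
T [ 461.1 -390.1]
B [ 438.3 -452.9]
```

```bash
python3 -m crank '[[0,1,35,0,95],[0,1,70,0,95],[0,1,90,0,95],[0,1,94,0,95],[0,1,94,0,50],[0,1,94,0,50],[0,1,94,0,50],[0,1,94,0,50],[0,1,94,0,50],[0,1,94,0,50]]'; python3 -m crank '[[0,0,0,0,50],[0,0,0,0,50],[0,0,-30,0,50],[0,0,-70,0,50],[0,0,-110,0,50],[0,0,-150,0,50],[0,0,-150,0,50],[0,0,-150,0,50]]'; python3 - <<'E'
from h import *
rows(480,0,90,180);print(env.state()["joints"])
E
```

```text
t: 13.05
eef_pos: [452.1, -422.0, 44.5]
tcp_rot: [3.141, 0.001, 1.226]
ft_force: [-2.3, -0.5, 2.0]
opening: 0.637
grip_force: 2.3
t: 13.72
eef_pos: [452.3, -422.2, 195.8]
tcp_rot: [3.138, 0.002, 1.226]
ft_force: [0.3, 0.1, -2.7]
opening: 0.626
grip_force: 30.0
rows [ 406.7 -116.8   14.5] -19.8 cur [ 452.3 -422.2  195.8] 70.2 j6 -29.4
[-8.57691295e-01  5.18940194e-01  1.62039261e+00 -4.36247876e-05
  9.97964144e-01 -5.12575866e-01]
```

```bash
python3 -m crank '[[36,-12,-4,0,50],[72,-25,-8,0,50],[108,-38,-12,0,50],[144,-50,-16,0,50],[180,-63,-20,0,50],[216,-76,-20,0,50],[252,-88,-20,0,50],[288,-101,-20,0,50],[324,-114,-20,0,50],[360,-126,-20,0,50]]'; python3 -m crank '[[36,-13,0,-5,50],[72,-26,0,-10,50],[108,-38,0,-15,50],[144,-51,0,-20,50],[180,-64,0,-20,50],[216,-76,0,-20,50],[227,-80,0,-20,50],[227,-80,0,-20,50],[227,-80,0,-20,50]]'; python3 - <<'E'
from h import *
snap("wrist","w8.png");rows(457,242.1,90)
E
```

```text
t: 14.55
eef_pos: [454.0, -38.6, 212.1]
tcp_rot: [-3.139, 0.0, 1.225]
ft_force: [0.9, -0.3, -1.4]
opening: 0.626
grip_force: 30.0
t: 15.3
eef_pos: [456.0, 200.2, 212.2]
tcp_rot: [-3.139, 0.001, 1.576]
ft_force: [-0.0, -0.8, -2.4]
opening: 0.629
grip_force: 30.0
rows [42.6  1.  -0. ] 0.2 cur [456.2 199.5 212.5] 90.2 j6 15.8
```

View pics/w8.png

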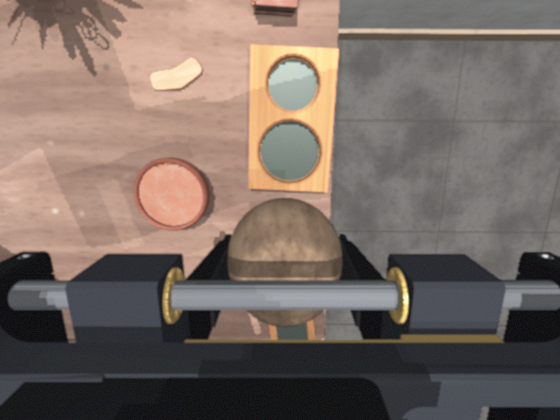

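Stand top corners (250,45),(338,48),(329,192),(249,190); wide rim centre (290,151), narrow (293,84); rib (150,79)–(201,65); barrel held centred at column 285.5.

```bash
python3 - <<'E'
from h import *
pts("w8.png",[("wide",289.8,151,20),("narrow",293.2,84,20),("c",250,45,20),("c",338,48,20),("c",329,192,20),("c",249,190,20),("rib",150,79,5),("rib",201,65,5),("ribT",185,62,5),("ribB",170,90,5),("tile",275,10,14)])
E
```

```text
wide [460. 244.]
narrow [463.  312.1]
c [419.4 348.4]
c [507.5 346. ]
c [504.4 198.8]
c [414.6 200.7]
rib [309.9 318.3]
rib [365.4 332.3]
ribT [348.7 335.2]
ribB [330.3 307.3]
tile [444.3 381.3]
```

```bash
python3 -m crank '[[22,2,0,0,50],[44,4,30,0,50],[44,4,60,0,50],[44,4,95,0,50],[44,4,125,0,50],[44,4,135,0,50],[44,4,135,0,50],[44,4,135,0,50]]'; python3 - <<'E'
from h import *
rows(460.3,243,88.4,51)
snap("side","s9.png",(285,115,70,75),8)
E
```

```text
t: 16.02
eef_pos: [461.0, 243.5, 79.1]
tcp_rot: [-3.141, 0.0, 1.573]
ft_force: [-0.6, 1.4, -2.0]
opening: 0.623
grip_force: 30.0
rows [-0.5 -0.7 28.1] 1.8 cur [461.  243.5  79.1] 90.2 j6 20.4
```

View pics/s9.png

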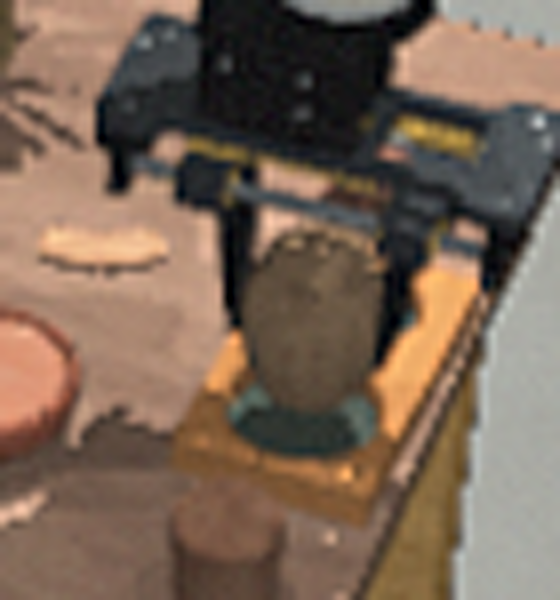

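The barrel hangs over the wide well. My 14 pictures are used up, so from here I work by numbers.

```bash
python3 -m crank '[[0,0,10,0,50],[0,0,18,0,50],[0,0,23,0,50],[0,0,26,0,50],[0,0,27,0,50],[0,0,27,0,50],[0,0,27,0,50]]'
```

```text
t: 16.65
eef_pos: [460.6, 244.3, 51.7]
tcp_rot: [3.141, 0.0, 1.575]
ft_force: [-0.0, -0.2, -2.0]
opening: 0.626
grip_force: 30.0
```

```bash
python3 -m crank '[[0,0,1,0,50],[0,0,1,0,50],[0,0,1,0,95],[0,0,1,0,95],[0,0,1,0,95],[0,0,1,0,95],[0,0,-30,0,95],[0,0,-70,0,95],[0,0,-110,0,95],[0,0,-110,0,95]]'; python3 -m crank '[[-36,0,0,0,95],[-72,0,0,0,95],[-109,0,0,0,95],[-109,0,0,0,95],[-109,0,0,0,95]]'; python3 - <<'E'
from h import *
r=snap("wrist","w10.png");rows(458.5,133.8,90,30)
# brown-former blob near expected top centre
i=r["img"];P=np.linalg.inv(r["pose"])
def proj(x,y,z):
    c=(P@[x,y,z,1])[:3];q=r["K"]@c;return q[:2]/q[2]
print(proj(458.5,133.8,52),proj(458.5,133.8,0),proj(460,243,40))
for v in (190,200,210,220,230): print(v,[tuple(i[v,u]) if 0 else i[v,u].tolist() for u in range(225,350,7)])
E
```

```text
t: 17.48
eef_pos: [462.7, 245.2, 168.0]
tcp_rot: [3.133, -0.003, 1.575]
ft_force: [0.8, -0.3, 1.0]
opening: 0.999
grip_force: 0.0
t: 17.9
eef_pos: [461.2, 133.9, 161.8]
tcp_rot: [3.141, -0.0, 1.572]
ft_force: [0.2, 1.5, 0.0]
opening: 1.0
grip_force: 0.0
rows [ -1.2  -2.7 131.8] 0.1 cur [461.2 135.  161.8] 90.1 j6 8.3
[282.4515796  210.26026262] [282.83165057 196.93448396] [283.99781547  77.10832095]
190 [[119, 132, 163], [109, 123, 153], [113, 126, 157], [111, 125, 155], [110, 124, 154], [111, 125, 155], [114, 135, 178], [92, 106, 146], [106, 128, 172], [106, 126, 169], [112, 132, 174], [119, 140, 182], [128, 145, 179], [124, 139, 173], [128, 142, 175], [123, 137, 169], [106, 108, 110], [108, 110, 112]]
200 [[120, 134, 167], [128, 144, 176], [132, 147, 182], [125, 142, 175], [118, 133, 163], [93, 109, 145], [101, 120, 161], [113, 133, 179], [114, 136, 181], [92, 109, 148], [116, 138, 181], [116, 138, 182], [98, 116, 156], [121, 137, 169], [123, 137, 171], [127, 143, 177], [116, 119, 122], [107, 109, 112]]
210 [[134, 150, 185], [140, 158, 195], [122, 139, 171], [121, 136, 169], [119, 133, 163], [100, 118, 160], [110, 133, 177], [101, 120, 160], [112, 134, 177], [104, 122, 164], [103, 121, 159], [104, 123, 159], [89, 106, 144], [123, 138, 171], [123, 139, 170], [122, 138, 169], [111, 114, 114], [108, 110, 113]]
220 [[141, 159, 194], [153, 170, 207], [154, 172, 212], [154, 173, 212], [149, 166, 206], [146, 164, 200], [115, 136, 184], [105, 125, 167], [111, 131, 173], [108, 130, 174], [101, 121, 163], [114, 135, 177], [145, 166, 201], [150, 171, 208], [152, 172, 210], [145, 163, 197], [107, 111, 113], [119, 122, 124]]
230 [[126, 143, 179], [132, 148, 183], [118, 132, 162], [127, 141, 177], [130, 144, 180], [130, 145, 180], [132, 147, 183], [115, 130, 162], [91, 107, 145], [93, 111, 149], [106, 121, 153], [140, 157, 195], [143, 160, 199], [139, 157, 196], [141, 158, 197], [133, 150, 182], [117, 121, 122], [117, 120, 122]]
```

```bash
cat >> h.py <<'E'
def blob(f,box,test):
    "largest blob of test(B,G,R float, blurred) inside box x0,y0,x1,y1"
    i=cv2.GaussianBlur(cv2.imread("pics/"+f),(3,3),0).astype(float)+1
    m=test(*np.moveaxis(i,2,0)).astype(np.uint8);k=np.zeros_like(m);x0,y0,x1,y1=box;k[y0:y1,x0:x1]=m[y0:y1,x0:x1]
    k=cv2.morphologyEx(k,cv2.MORPH_OPEN,np.ones((3,3)))
    c=max(cv2.findContours(k,cv2.RETR_EXTERNAL,cv2.CHAIN_APPROX_NONE)[0],key=cv2.contourArea)
    c=cv2.convexHull(c)
    print("bbox",cv2.boundingRect(c),"area",cv2.contourArea(c),"circ",np.round(cv2.minEnclosingCircle(c)[0],1),round(cv2.minEnclosingCircle(c)[1],1),"rect",cv2.minAreaRect(c))
    return c
E
python3 - <<'E'
from h import *
c=blob("w10.png",(225,150,335,240),lambda B,G,R:R/B>1.48)
x,y,w,h=cv2.boundingRect(c)
pts("w10.png",[("z52",x+w/2,y+h/2,52),("z40",x+w/2,y+h/2,40),("L",x,y+h/2,52),("R",x+w,y+h/2,52),("T",x+w/2,y,52),("B",x+w/2,y+h,52)])
E
```

```text
bbox (259, 177, 53, 55) area 2187.0 circ [284.9 203.9] 27.5 rect ((284.7500305175781, 205.24998474121094), (52.32590103149414, 51.61879348754883), 45.0)
z52 [461.1 139. ]
z40 [461.2 135.9]
L [438.3 139. ]
R [484.  138.9]
T [461.2 162.9]
B [461.1 113.9]
```

```bash
python3 -m crank '[[3,0,40,0,95],[3,0,80,0,95],[3,0,110,0,95],[3,0,124,0,95],[3,0,124,0,95],[3,0,124,0,35],[3,0,124,0,35],[3,0,124,0,35],[3,0,124,0,35],[3,0,124,0,35]]'; python3 -m crank '[[0,0,0,0,35],[0,0,0,0,35],[0,0,0,0,35],[0,0,0,0,35],[0,0,0,0,35]]'
```

```text
t: 18.78
eef_pos: [461.3, 138.4, 38.5]
tcp_rot: [3.14, -0.0, 1.575]
ft_force: [0.3, 0.3, -0.5]
opening: 0.705
grip_force: 0.0
t: 19.2
eef_pos: [461.1, 138.2, 37.8]
tcp_rot: [3.141, 0.0, 1.575]
ft_force: [-0.5, 0.0, 3.4]
opening: 0.481
grip_force: 30.0
```

```bash
python3 -m crank '[[0,0,-35,0,35],[0,0,-75,0,35],[0,0,-110,0,35],[38,0,-110,0,35],[76,0,-110,0,35],[114,1,-110,0,35],[150,1,-110,0,35],[173,1,-110,0,35],[173,1,-110,0,35],[173,1,-110,0,35]]'; python3 - <<'E'
from h import *
rows(462.7,312,88.4,46)
r=snap("wrist","w11.png")
E
```

```text
t: 20.03
eef_pos: [460.6, 312.0, 147.1]
tcp_rot: [-3.141, 0.001, 1.577]
ft_force: [0.6, -0.5, -0.1]
opening: 0.477
grip_force: 30.0
rows [ -0.    2.1 101.1] 2.0 cur [460.6 312.  147.1] 90.4 j6 27.0
```

```bash
python3 -m crank '[[0,2,30,0,35],[0,2,60,0,35],[0,2,80,0,35],[0,2,90,0,35],[0,2,97,0,35],[0,2,97,0,35]]'; python3 -m crank '[[0,0,3,0,35],[0,0,5,0,35],[0,0,5,0,35]]'
```

```text
t: 20.58
eef_pos: [463.2, 310.5, 49.9]
tcp_rot: [-3.14, 0.001, 1.574]
ft_force: [-0.5, 0.2, 0.1]
opening: 0.477
grip_force: 30.0
t: 20.83
eef_pos: [463.5, 311.3, 46.1]
tcp_rot: [3.141, -0.0, 1.575]
ft_force: [0.3, 0.8, -0.3]
opening: 0.479
grip_force: 30.0
```

```bash
python3 -m crank '[[0,0,2,0,35],[0,0,2,0,35],[0,0,2,0,90],[0,0,2,0,90],[0,0,2,0,90],[0,0,2,0,90],[0,0,-35,0,90],[0,0,-75,0,90],[0,0,-115,0,80],[0,0,-115,0,80]]'; python3 -m crank '[[0,-40,0,0,70],[0,-80,0,0,60],[0,-120,0,0,50],[0,-120,0,0,50],[0,-120,0,0,50]]'; python3 - <<'E'
from h import *
r=snap("wrist","w12.png");rows(337,325,16,22)
P=np.linalg.inv(r["pose"])
def proj(x,y,z):
    q=r["K"]@(P@[x,y,z,1])[:3];return q[:2]/q[2]
u,v=proj(337,325,5);print(u,v,proj(462.7,312,58),proj(462.7,312,6))
print([r["img"][int(v),int(u)+k].tolist() for k in range(-45,50,6)])
E
```

```text
t: 21.67
eef_pos: [465.4, 312.5, 167.4]
tcp_rot: [3.133, -0.004, 1.575]
ft_force: [0.1, 1.0, 1.0]
opening: 0.849
grip_force: 0.0
t: 22.08
eef_pos: [341.9, 310.9, 161.1]
tcp_rot: [3.141, -0.0, 1.577]
ft_force: [0.9, 0.2, -0.3]
opening: 0.557
grip_force: 0.0
rows [ 13.8  -6.4 139.1] 74.3 cur [343.3 311.2 161.1] 90.3 j6 33.7
280.5685907152518 184.3369289657509 [428.24789703 211.56779166] [405.40484184 197.75896189]
[[130, 147, 179], [130, 146, 178], [131, 145, 177], [125, 141, 172], [134, 164, 210], [159, 193, 235], [157, 190, 233], [157, 188, 232], [158, 191, 234], [163, 197, 238], [167, 201, 239], [176, 214, 247], [159, 193, 237], [131, 147, 182], [142, 160, 194], [140, 156, 191]]
```

```bash
python3 - <<'E'
from h import *
c=blob("w12.png",(225,130,335,240),lambda B,G,R:(G/B>1.175)&(R>195))
b=cv2.boxPoints(cv2.minAreaRect(c));pts("w12.png",[("c",u,v,5) for u,v in b]+[("m",*b.mean(0),5)])
c=blob("w12.png",(370,150,470,260),lambda B,G,R:R/B>1.48)
x,y,w,h=cv2.boundingRect(c);pts("w12.png",[("small z58",x+w/2,y+h/2,58)])
E
```

```text
bbox (254, 170, 56, 32) area 1085.5 circ [281.8 187.2] 28.2 rect ((281.92095947265625, 187.70266723632812), (22.794179916381836, 56.3011474609375), 70.70995330810547)
c [308.  322.9]
c [360.8 341.8]
c [368.8 320.2]
c [315.2 300.7]
m [338.4 321.6]
bbox (370, 161, 94, 94) area 7858.5 circ [413.7 207. ] 63.5 rect ((415.8680419921875, 207.57489013671875), (93.158203125, 92.25061798095703), 0.8814039826393127)
small z58 [452.8 315.1]
```

```bash
python3 -m crank '[[1,0,10,7,50],[2,-1,20,14,50],[3,-1,30,21,50],[4,-2,40,28,50],[5,-2,50,35,50],[6,-3,60,42,50],[7,-3,70,49,50],[8,-4,80,56,50],[9,-4,80,63,50],[10,-5,80,70,50]]'; python3 -m crank '[[0,0,0,1,50],[0,0,0,1,50],[0,0,0,1,50]]'; python3 - <<'E'
from h import *
r=snap("wrist","w13.png");rows(338.4,321.6,19,20.5)
c=blob("w13.png",(200,80,370,290),lambda B,G,R:(G/B>1.175)&(R>195))
b=cv2.boxPoints(cv2.minAreaRect(c));pts("w13.png",[("c",u,v,5) for u,v in b]+[("m",*b.mean(0),5)])
E
```

```text
t: 22.97
eef_pos: [339.5, 320.9, 79.7]
tcp_rot: [3.141, 0.001, 0.346]
ft_force: [0.5, 0.4, -0.2]
opening: 0.525
grip_force: 0.0
t: 23.22
eef_pos: [338.9, 320.8, 80.5]
tcp_rot: [3.142, -0.0, 0.339]
ft_force: [0.3, 0.3, 0.4]
opening: 0.53
grip_force: 0.0
rows [-0.1 -0.9 60.1] 0.4 cur [338.7 320.8  80.6] 19.4 j6 105.9
bbox (284, 80, 86, 58) area 2844.0 circ [330.5 108.5] 47.9 rect ((332.6004333496094, 103.39463806152344), (93.31428527832031, 35.52314758300781), 23.07041358947754)
c [420.8 350.7]
c [443.7 348.7]
c [441.3 284.7]
c [417.8 285. ]
m [431.1 317.7]
```

```bash
python3 - <<'E'
from h import *
c=blob("w13.png",(235,145,335,290),lambda B,G,R:(G/B>1.175)&(R>195))
b=cv2.boxPoints(cv2.minAreaRect(c));pts("w13.png",[("c",u,v,5) for u,v in b]+[("m",*b.mean(0),5)])
E
```

```text
bbox (268, 186, 25, 20) area 344.0 circ [279.6 196.5] 12.5 rect ((278.7026672363281, 194.56358337402344), (16.481027603149414, 24.69434356689453), 67.61986541748047)
c [356.3 342.8]
c [368.6 329.2]
c [359.3 320.9]
c [346.8 334.7]
m [357.8 331.9]
```

```bash
python3 - <<'E'
from h import *
for t in (1.16,1.18,1.2):
    c=blob("w13.png",(235,145,335,290),lambda B,G,R:(G/B>t)&(R>110))
    b=cv2.boxPoints(cv2.minAreaRect(c));pts("w13.png",[("c",u,v,5) for u,v in b]+[("m",*b.mean(0),5)])
E
```

```text
bbox (267, 186, 33, 73) area 1922.0 circ [282.5 221.9] 36.1 rect ((283.25408935546875, 221.96688842773438), (72.08149719238281, 31.5604190826416), 88.91908264160156)
c [360.8 342.2]
c [369.  320.4]
c [315.3 299.8]
c [306.6 323. ]
m [338.8 321.7]
bbox (268, 186, 31, 72) area 1781.5 circ [282.  221.5] 35.6 rect ((283.2181701660156, 221.474609375), (71.06790924072266, 29.66023063659668), 88.80650329589844)
c [361.  341.6]
c [368.7 321.1]
c [315.9 300.7]
c [307.7 322.5]
m [339.1 321.8]
bbox (269, 187, 29, 57) area 1092.0 circ [283.1 215.5] 28.6 rect ((283.717041015625, 215.34632873535156), (57.13160705566406, 23.60694694519043), 77.90524291992188)
c [358.1 341.8]
c [367.2 326.9]
c [329.  303.5]
c [319.2 319. ]
m [343.8 323.1]
```

```bash
python3 -m crank '[[0,-1,30,-1,50],[0,-1,50,-1,50],[0,-1,57,-1,50],[0,-1,60,-1,50],[0,-1,60,-1,50],[0,-1,60,-1,8],[0,-1,60,-1,8],[0,-1,60,-1,8],[0,-1,60,-1,8],[0,-1,60,-1,8]]'; python3 -m crank '[[0,0,0,0,8],[0,0,0,0,8],[0,0,0,0,8]]'
```

```text
t: 24.1
eef_pos: [338.0, 321.8, 21.0]
tcp_rot: [-3.141, -0.001, 0.353]
ft_force: [-1.3, 1.1, 4.6]
opening: 0.239
grip_force: 30.0
t: 24.35
eef_pos: [338.0, 321.9, 21.0]
tcp_rot: [-3.141, -0.001, 0.353]
ft_force: [-1.4, 0.8, 6.0]
opening: 0.243
grip_force: 30.0
```

```bash
python3 -m crank '[[0,0,-40,0,8],[0,0,-80,0,8],[0,0,-120,0,8],[0,0,-150,0,8],[10,36,-150,-7,8],[15,72,-150,-14,8],[15,108,-150,-21,8],[10,144,-150,-28,8],[5,180,-150,-35,8],[0,216,-150,-42,8]]'; python3 - <<'E'
from h import *
rows(455,-90,90,172)
E
```

```text
t: 25.18
eef_pos: [410.4, 128.8, 170.7]
tcp_rot: [3.141, 0.0, 0.993]
ft_force: [0.3, 0.4, 0.6]
opening: 0.238
grip_force: 30.0
rows [-158.9  156.8   -1.3] -33.1 cur [410.4 128.8 170.7] 56.9 j6 41.7
```

```bash
python3 -m crank '[[-26,26,0,-6,8],[-53,52,0,-12,8],[-80,78,0,-18,8],[-106,104,0,-24,8],[-132,130,0,-30,8],[-158,157,0,-33,8],[-158,157,0,-33,8],[-158,157,0,-33,8]]'; python3 - <<'E'
from h import *
r=snap("wrist","w14.png");rows(465,-3,96,30)
# orange wood of the tray
for t in (1.6,1.9,2.2):
    c=blob("w14.png",(180,0,400,200),lambda B,G,R:(R/B>t))
    b=cv2.boxPoints(cv2.minAreaRect(c));pts("w14.png",[("c",u,v,14) for u,v in b]+[("m",*b.mean(0),14)])
E
```

```text
t: 25.85
eef_pos: [454.4, -89.7, 170.4]
tcp_rot: [-3.141, 0.0, 1.559]
ft_force: [0.2, -0.3, -0.9]
opening: 0.234
grip_force: 30.0
rows [ 85.4  10.2 140.4] -6.6 cur [454.  -88.4 170.4] 89.4 j6 -18.6
bbox (180, 48, 152, 107) area 10576.5 circ [259.9 104.5] 81.4 rect ((254.44219970703125, 106.42681884765625), (100.71343994140625, 151.13414001464844), 82.64761352539062)
c [353.6  34.7]
c [489.8  48.9]
c [503.8 -39.4]
c [356.8 -56.2]
m [426.4  -1.2]
bbox (304, 54, 13, 5) area 38.0 circ [310.   56.5] 6.2 rect ((310.0, 56.0), (4.0, 12.0), 90.0)
c [472.8  43.3]
c [483.6  43.1]
c [483.6  39.8]
c [472.8  39.9]
m [478.2  41.5]Traceback (most recent call last):
  File "<stdin>", line 5, in <module>
  File "h.py", line 26, in blob
    c=max(cv2.findContours(k,cv2.RETR_EXTERNAL,cv2.CHAIN_APPROX_NONE)[0],key=cv2.contourArea)
ValueError: max() iterable argument is empty
```

```bash
python3 - <<'E'
from h import *
for box in ((250,40,325,165),(250,40,335,165)):
    c=blob("w14.png",box,lambda B,G,R:(G>R*1.02))
    b=cv2.boxPoints(cv2.minAreaRect(c));pts("w14.png",[("c",u,v,4) for u,v in b]+[("m",*b.mean(0),4)])
for t in (1.66,1.75):
    c=blob("w14.png",(245,40,345,165),lambda B,G,R:(R/B>t))
    b=cv2.boxPoints(cv2.minAreaRect(c));pts("w14.png",[("c",u,v,14) for u,v in b]+[("m",*b.mean(0),14)])
i=cv2.imread("pics/w14.png");print([(u,i[105,u].tolist()) for u in range(240,350,5)])
E
```

```text
bbox (272, 60, 48, 84) area 3151.0 circ [296.5 101.5] 44.0 rect ((296.3231201171875, 101.58460998535156), (79.63029479980469, 40.68339538574219), 82.87498474121094)
c [442.6  36.5]
c [480.5  40.4]
c [490.9 -31.9]
c [450.7 -36.3]
m [466.1   3.3]
bbox (272, 60, 48, 84) area 3151.0 circ [296.5 101.5] 44.0 rect ((296.3231201171875, 101.58460998535156), (79.63029479980469, 40.68339538574219), 82.87498474121094)
c [442.6  36.5]
c [480.5  40.4]
c [490.9 -31.9]
c [450.7 -36.3]
m [466.1   3.3]
bbox (245, 49, 86, 106) area 7275.0 circ [294.5 101.5] 57.1 rect ((285.618408203125, 102.10670471191406), (102.18965148925781, 83.7313461303711), 85.30131530761719)
c [414.8  43.5]
c [490.   48.2]
c [499.7 -42.1]
c [418.4 -47.6]
m [455.7   2.3]
bbox (259, 49, 71, 105) area 6102.0 circ [295.4 101.1] 55.7 rect ((296.3028869628906, 101.20600891113281), (99.38491821289062, 64.62447357177734), 82.7249984741211)
c [431.2  42.1]
c [489.   48.1]
c [502.7 -39.1]
c [440.4 -46.1]
m [465.7   3. ]
[(240, [122, 136, 169]), (245, [121, 135, 169]), (250, [121, 136, 169]), (255, [123, 137, 170]), (260, [123, 138, 171]), (265, [113, 151, 209]), (270, [136, 197, 248]), (275, [156, 184, 213]), (280, [163, 172, 161]), (285, [162, 171, 161]), (290, [165, 175, 161]), (295, [165, 174, 161]), (300, [163, 173, 161]), (305, [164, 172, 161]), (310, [163, 170, 159]), (315, [161, 169, 157]), (320, [132, 191, 245]), (325, [129, 187, 243]), (330, [132, 148, 181]), (335, [133, 150, 185]), (340, [103, 117, 142]), (345, [106, 109, 111])]
```

```bash
python3 -m crank '[[30,4,0,-3,8],[60,8,0,-6,8],[91,11,20,-8,8],[91,11,60,-8,8],[91,11,95,-8,8],[91,11,120,-8,8],[91,11,135,-8,8],[91,11,138,-8,8],[91,11,138,-8,8]]'; python3 - <<'E'
from h import *
rows(465.9,3,97,25)
E
```

```text
t: 26.65
eef_pos: [465.4, 4.1, 32.1]
tcp_rot: [-3.139, -0.001, 1.704]
ft_force: [0.3, -0.6, 0.4]
opening: 0.243
grip_force: 30.0
rows [-1.2  0.4  7.1] 0.6 cur [465.4   4.1  32.1] 97.6 j6 -15.3
```

```bash
python3 -m crank '[[-1,0,4,0,8],[-1,0,6,0,8],[-1,0,6,0,8],[-1,0,6,0,38],[-1,0,6,0,38],[-1,0,6,0,38],[-1,0,6,0,38],[-1,0,6,0,38]]'; python3 -m crank '[[0,0,-30,0,38],[0,0,-70,0,38],[0,0,-110,0,38],[-40,0,-150,0,38],[-70,0,-150,0,38],[-70,0,-150,0,38],[-70,0,-150,0,38]]'; python3 - <<'E'
from h import *
r=snap("wrist","w15.png")
P=np.linalg.inv(r["pose"]);q=r["K"]@(P@[466,3,9,1])[:3];u,v=(q[:2]/q[2]).astype(int);print(u,v)
i=r["img"]
for dv in(-20,0,20): print(dv,[(u+k,i[v+dv,u+k].tolist()) for k in range(-35,40,5)])
print("col",[(v+k,i[v+k,u].tolist()) for k in range(-60,60,6)])
E
```

```text
t: 27.32
eef_pos: [466.3, 1.9, 26.8]
tcp_rot: [3.141, 0.0, 1.703]
ft_force: [0.6, -0.1, 0.4]
opening: 0.396
grip_force: 0.0
t: 27.9
eef_pos: [475.7, -68.9, 177.3]
tcp_rot: [3.14, 0.001, 1.7]
ft_force: [0.1, 0.3, 0.1]
opening: 0.4
grip_force: 0.0
284 123
-20 [(np.int64(249), [136, 152, 186]), (np.int64(254), [120, 153, 207]), (np.int64(259), [143, 205, 250]), (np.int64(264), [157, 188, 222]), (np.int64(269), [164, 174, 162]), (np.int64(274), [168, 203, 243]), (np.int64(279), [175, 213, 246]), (np.int64(284), [186, 224, 251]), (np.int64(289), [180, 219, 249]), (np.int64(294), [167, 175, 166]), (np.int64(299), [171, 180, 167]), (np.int64(304), [168, 181, 180]), (np.int64(309), [140, 203, 250]), (np.int64(314), [133, 183, 242]), (np.int64(319), [131, 149, 182])]
0 [(np.int64(249), [126, 141, 176]), (np.int64(254), [114, 143, 192]), (np.int64(259), [140, 200, 249]), (np.int64(264), [149, 177, 210]), (np.int64(269), [151, 160, 148]), (np.int64(274), [152, 160, 148]), (np.int64(279), [182, 218, 249]), (np.int64(284), [184, 221, 249]), (np.int64(289), [171, 208, 245]), (np.int64(294), [173, 
[... 672 characters left out ...]
319), [116, 119, 121])]
col [(np.int64(63), [137, 153, 187]), (np.int64(69), [141, 157, 193]), (np.int64(75), [127, 148, 184]), (np.int64(81), [129, 186, 244]), (np.int64(87), [167, 177, 164]), (np.int64(93), [173, 182, 175]), (np.int64(99), [184, 221, 250]), (np.int64(105), [188, 225, 251]), (np.int64(111), [189, 223, 250]), (np.int64(117), [190, 226, 251]), (np.int64(123), [184, 221, 249]), (np.int64(129), [176, 213, 246]), (np.int64(135), [174, 212, 246]), (np.int64(141), [170, 206, 244]), (np.int64(147), [176, 211, 246]), (np.int64(153), [161, 194, 242]), (np.int64(159), [131, 141, 127]), (np.int64(165), [123, 177, 237]), (np.int64(171), [85, 101, 131]), (np.int64(177), [136, 153, 187])]
```

```bash
python3 -m crank '[[36,5,-5,0,38],[72,9,-10,0,38],[108,14,-20,0,38],[144,18,-30,0,38],[180,23,-40,0,38],[216,27,-40,0,38],[252,32,-40,0,38],[265,33,-40,0,38],[265,33,-40,0,38],[265,33,-40,0,38]]'; python3 - <<'E'
from h import *
r=snap("wrist","w16.png");rows(461,200,90)
P=np.linalg.inv(r["pose"]);I=r["img"]
def pr(x,y,z):
    q=r["K"]@(P@[x,y,z,1])[:3];return np.round(q[:2]/q[2],1)
for n,x,y,rt,z in(("barrel",460.4,242.5,24,74),("belly",460.4,242.5,31.5,40),("small",462.6,312,23.5,58)):
    c=pr(x,y,z);e=pr(x+rt,y,z)[0]-c[0];print(n,c,"r",e)
    a=(int(c[0]-1.7*e),int(c[1]-1.7*e),int(c[0]+1.7*e),int(c[1]+1.7*e))
    print([(u,I[int(c[1]),u].tolist()) for u in range(a[0],a[2],6)])
    print("col",[(v,I[v,int(c[0])].tolist()) for v in range(max(0,a[1]),a[3],6)])
E
```

```text
t: 28.78
eef_pos: [472.2, 200.7, 215.6]
tcp_rot: [-3.139, 0.0, 1.706]
ft_force: [0.7, -0.7, -0.4]
opening: 0.4
grip_force: 0.0
rows [  1.7 -11.3   0. ] 7.7 cur [472.4 199.9 215.8] 97.7 j6 7.9
barrel [279.4 156.5] r 25.5
[(236, [124, 139, 171]), (242, [134, 195, 247]), (248, [104, 148, 208]), (254, [80, 96, 114]), (260, [135, 163, 195]), (266, [134, 162, 193]), (272, [136, 165, 196]), (278, [123, 150, 180]), (284, [138, 168, 200]), (290, [152, 183, 218]), (296, [133, 160, 193]), (302, [128, 154, 184]), (308, [77, 93, 110]), (314, [132, 191, 245]), (320, [139, 174, 230])]
col [(113, [77, 112, 155]), (119, [76, 96, 122]), (125, [101, 123, 146]), (131, [132, 159, 190]), (137, [129, 155, 188]), (143, [135, 162, 195]), (149, [130, 157, 188]), (155, [115, 140, 170]), (161, [154, 186, 221]), (167, [132, 160, 192]), (173, [132, 160, 191]), (179, [53, 63, 73]), (185, [116, 167, 232]), (191, [92, 101, 123]), (197, [133, 146, 178])]
belly [280.1 153.3] r 30.099999999999966
[(228, [130, 148, 181]), (234, [130, 145, 179]), (240, [136, 193, 247]), (246, [120, 174, 234]), (252, [74, 88, 105]), (258,
[... 757 characters left out ...]
[153, 184, 232]), (254, [145, 210, 252]), (260, [137, 193, 246]), (266, [71, 99, 138]), (272, [137, 164, 219]), (278, [140, 165, 219]), (284, [134, 158, 212]), (290, [127, 150, 203]), (296, [118, 140, 191]), (302, [142, 169, 222]), (308, [140, 167, 220]), (314, [129, 153, 208]), (320, [159, 226, 255]), (326, [146, 211, 252]), (332, [149, 215, 253])]
col [(37, [148, 165, 204]), (43, [144, 163, 201]), (49, [161, 227, 254]), (55, [107, 144, 203]), (61, [135, 161, 216]), (67, [131, 157, 211]), (73, [131, 156, 213]), (79, [121, 144, 197]), (85, [113, 133, 180]), (91, [118, 141, 188]), (97, [120, 141, 190]), (103, [121, 143, 192]), (109, [68, 74, 84]), (115, [90, 128, 181]), (121, [78, 102, 131])]
```

```bash
python3 -c "
from cell import env
print(env.job_done())"
```

```text
the job is handed in; nothing more can be done
None
```

I handed the job in at about 29 s: the camera checks put both formers in their wells, both brushes in their channels and the rib in its pocket. I never moved the arm near the tiles but did not re-measure them, and the hand-in returned no verdict.

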